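Centre-punch the plugged tuning-pin holes of a lap harp

ROBOT

A 7-joint arm with a two-finger parallel gripper is mounted at the origin on the work surface. World frame = base frame: x ahead of the robot, y to its left, z up, the work surface at z = 0. Lengths are in mm, angles in rad, forces in N, time in s.
With the tool pointing down it reaches from about 400 to 875 mm from the base axis. Payload 4.4 kg.
Tool frame: the origin (TCP) lies at the very end of the fingers, on their centre line; the grasp point (between the pads) lies 19 mm behind it (ctrl.grasp_offset is the distance from the TCP to the grasp point, in mm); z points along the fingers, y is the line along which they close (so a half turn about z gives the same grasp; the last joint's range is limited). The gripper opens to 85 mm and grips with 20 to 120 N. Pads are 22 mm wide; open, the fingers measure 114 mm over their backs; the gripper's body (76 mm by 85 mm) begins 54 mm behind the grasp point. The pads swing forward as they close: fully open they stand 13 mm farther back than shut.
Start: joints at [-1.218, 0.628, 0.038, 1.517, -0.027, 0.996, -0.02], TCP at [264.31, 593.85, 231.313] pointing down, gripper open.
Joint ranges: [-3.06, 3.06], [-0.37, 2.12], [-1.25, 1.32], [0.18, 2.47], [-1.1, 4.24], [0.23, 1.98], [-2.94, 2.94]. Speed limits (rad/s): [2.57, 2.57, 3.14, 3.14, 3.14, 3.14, 3.14].

INTERFACE

Orientations are given as [roll, pitch, yaw] about the fixed x, y, z axes, in that order (R = Rz(yaw) Ry(pitch) Rx(roll)).
In Python, from cell import status, cams, ctrl gives the robot as it stands.
- The arm moves only by the tool move_arm, never from a script. Its argument "plan" is a list of rows, each a list of 3 entries, a list of its own where there are three numbers: the shift along the world's x, y, z in mm, then the turn, a rotation vector about the world's x, y, z in degrees, then the opening, from 0 (shut) to 1 (fully open). In form: [[[x, y, z], [wx, wy, wz], gripper], ...]. A call has 1 to 10 rows; each row shifts and turns the commanded pose from where the row before left it; what a row does not reach is not made up. A row lasts 1/8 s, in which the tool goes at most 62.5 mm and 10.7 degrees, less where a joint would pass 70% of its speed; a pose out of reach is approached as far as the arm can. A call with a gripper value outside its range is refused whole. The fingers move at their own pace and stop on an object; the grip force is fixed at half the most. Time passes only in rows, so rows that do not move let the fingers close. It gives the time, the measured TCP pose, the force, the opening and the grip force at its end, in the units of the state.
- status.read_state(): the state, without advancing time (a new reading comes with each control period).
- cams.get_image(name): name is "scene" or "side" or "wrist"; returns the picture (420x560x3 uint8, blue, green, red); there is no depth.
- cams.camera_params(name): a dict with "K" (3x3 intrinsics, pixels), "pose" (4x4, takes a point from camera to world coordinates); the wrist camera has in their place "tool_from_camera" (4x4, takes a point from camera to tool coordinates, whose origin is the TCP and whose axes are the flange's). Camera axes: x right, y down, z forward; pixel columns grow to the right and rows downward; lengths in mm; the calibration is good to about 2 mm. A picture is of the moment at which its call begins: read the wrist's pose just before it. camera_params takes no time and is no camera call.
- ctrl.finish_job(): hands the job in; it is judged then, once.
The state is a dict: "clock": time; "qpos": joint angles; "qd": joint speeds; "tau": joint torques, N m; "eef_pos": TCP position; "tool_rot": TCP orientation; "force": force on the tool from outside, world axes, zero at the start; "torque": the same for the moment, N m; "width": finger opening in mm; "gripper_force": force on a finger pad.
Only numpy, scipy, OpenCV 4.12 (cv2) and the standard library are available. Lean on these libraries where they do the work, as an engineer would, in place of code of your own. Each camera call takes 0.05 s, during which the arm holds its last target. There are 200 camera calls.

TASK

Two worn tuning-pin holes in the clamped lap harp have been filled with dark wooden plugs and must be marked for re-drilling. Take the steel automatic punch from the tool rack, stand its point on the middle of the wide plug and press it straight down until it snaps, then do the same on the narrow plug. Then put the punch back upright in its own rack hole and let go; snap it nowhere but on the plugs, and do not disturb the awl, screwdriver, glue bottle or plane.

Things in the scene. Friction and masses are not known exactly. Their poses are not given: they have to be found in the camera images.
- punch: Steel automatic punch, 141 mm long, about 0.17 kg, upright in a rack hole, hung by its shoulder disc. Origin on its axis under the disc, z up the axis to the grip; yaw free. Disc 36 mm diameter, z 0 to 6 mm. Above it the ringed round grip, 18 mm diameter, to z 56. Below, a barrel, 15 mm diameter, to z -52, tapering to 11 mm at z -62, and an 8 mm spindle, its point at z -85 when extended.
- snap (a joint): How far the punch's spindle is pushed in, m: 0 extended, 0.0084 at its solid stop. As the punch is pressed down on its point, resistance climbs from 2 N to about 12.5 N at 0.0053, then the spring trips and it collapses to about 2 N at the stop; snapped means past 0.0072. When lifted it springs out by itself.
- punch_tip (a point): The punch's point (on its spindle).
- rack: Plywood tool rack, fixed: top board 62 mm (x) by 220 mm (y), 18 mm thick, its top 120 mm above the bench, open below between end walls. Three through holes, 22 mm diameter, on its centre line at y -66, 0 and +66 mm, hold the punch, awl and screwdriver in any order. Origin on the bench under the middle; the foot board is 90 mm wide, 12 mm thick.
- harp: Pale wooden lap harp on the bench, fixed, flat top 45 mm above the bench. Origin on the bench under the middle of its row of tuning-pin places. End block x -100 to 100, y -85 to 115 mm; the body narrows on to y 460. Seven pin places in a straight diagonal row, 28 mm apart, at (20 i, -20 i) mm, i = -3 to 3: five hold pins, two are plugged.
- plug_wide: Dark round wooden plug of 20 mm diameter, flush in the harp's top; origin at its centre on the harp's top (45 mm above the bench).
- plug_narrow: Dark round wooden plug of 10 mm diameter, flush in the harp's top; origin at its centre on the harp's top (45 mm above the bench).
- pin1: Steel tuning pin, fixed, 7 mm diameter, standing 30 mm above the harp's top; origin at its foot. pin2 to pin5 are the same.
- pin2: Tuning pin like pin1.
- pin3: Tuning pin like pin1.
- pin4: Tuning pin like pin1.
- pin5: Tuning pin like pin1.
- clamp: Blue and steel clamp on the harp, fixed. Origin on the harp's top under its pad (28 mm diameter). Over it stands a spindle with a 26 mm diameter handle up to 170 mm above the harp's top; a jaw runs from it along its own +x to an upright bar (24 by 8 mm) 68 mm from the origin, which ends 205 mm above the harp's top (250 mm above the bench).
- awl: Bystander: awl with a bulbous wooden handle up to 34 mm diameter, standing 56 mm above the rack's top; origin at the handle's underside, on the rack's top.
- driver: Bystander: screwdriver with a black handle 26 to 29 mm diameter, standing 66 mm above the rack's top; origin at the handle's underside, on the rack's top.
- glue: Bystander: white glue bottle, 50 mm diameter, 130 mm tall, upright on the bench; origin under its middle.
- plane: Bystander: bench plane, 200 by 55 mm, about 80 mm tall, on the bench; origin under its middle, long along its own x.
- punch_grip (a point): Middle of the punch's ringed grip, on the axis, 31 mm above the underside of the disc, 25 mm above the disc's top. Fingertips closed on the grip just above the disc can push on the disc.
There are look-alikes about, which are no part of the job. Leave any pink or red look-alike of the punch alone.

How it is judged:
By the outcome, as a careful person would: the job done as asked, in the order asked, and still so for the second after the job is handed in, with the robot touching nothing.
It also fails if it takes over 61 s, if anything falls off the work surface, if the arm or the gripper's body presses on something with over 40 N, if the wrist force passes 120 N, or if a joint passes its speed limit or range.

## Working session

There is one attempt and no reset: what is moved stays moved. The work goes in short steps, Python scripts to look and compute and a tool call to move; the robot and the scene stay as the last step left them, time stands still between calls to the robot, and variables do not carry over. Pictures are saved under pics/ and viewed, at most 13 in all, crops included, and the job is handed in when it is done.

Besides the shell and the picture viewer there is one more tool, called in YAML: its name, and indented under it one key for each argument. move_arm: Moves the arm, as the interface text tells. Its arguments: {"type":"object","properties":{"plan":{"type":"array","items":{"type":"array"}}},"required":["plan"]}

```bash
mkdir -p pics
cat > h.py <<'E'
import numpy as np, cv2
from cell import status, cams, ctrl
from scipy.spatial.transform import Rotation as R
def grab(n,f):
    s=status.read_state(); im=cams.get_image(n); cv2.imwrite(f'pics/{f}.png',im); return s,im
def cam(n,s=None):
    p=cams.camera_params(n)
    if n!='wrist': return np.array(p['K']),np.array(p['pose'])
    T=np.eye(4); T[:3,:3]=R.from_euler('xyz',s['tool_rot']).as_matrix(); T[:3,3]=s['eef_pos']
    return np.array(p['K']),T@np.array(p['tool_from_camera'])
def ray(n,uv,s=None):
    K,P=cam(n,s); d=P[:3,:3]@np.linalg.solve(K,[*uv,1]); return P[:3,3],d/np.linalg.norm(d)
def onz(n,uv,z,s=None):
    o,d=ray(n,uv,s); return o+d*(z-o[2])/d[2]
def proj(n,X,s=None):
    K,P=cam(n,s); c=np.linalg.inv(P)@[*X,1]; q=K@c[:3]; return q[:2]/q[2]
def cross(a,b):
    (o1,d1),(o2,d2)=a,b; A=np.c_[d1,-d2]; t=np.linalg.lstsq(A,o2-o1,rcond=None)[0]
    p,q=o1+t[0]*d1,o2+t[1]*d2; return (p+q)/2,np.linalg.norm(p-q)
E
python3 - <<'E'
from h import *
for n in ('scene','side','wrist'):
    s,im=grab(n,n+'0')
    K,P=cam(n,s); print(n,K.round(1).tolist(),P.round(2).tolist())
print(s)
a=[cv2.imread(f'pics/{n}0.png') for n in('scene','side')]
E
```

```text
scene [[523.7, 0.0, 276.7], [0.0, 523.7, 205.9], [0.0, 0.0, 1.0]] [[0.09, 0.61, -0.79, 1389.41], [1.0, -0.06, 0.07, -186.49], [-0.01, -0.79, -0.61, 759.65], [0.0, 0.0, 0.0, 1.0]]
side [[401.8, 0.0, 283.6], [0.0, 401.8, 212.7], [0.0, 0.0, 1.0]] [[0.76, -0.5, 0.41, 175.24], [-0.65, -0.59, 0.48, -528.36], [-0.0, -0.63, -0.77, 808.7], [0.0, 0.0, 0.0, 1.0]]
wrist [[319.0, 0.0, 283.4], [0.0, 319.0, 208.0], [0.0, 0.0, 1.0]] [[0.41, 0.87, 0.27, 196.76], [0.91, -0.39, -0.12, 623.69], [-0.0, 0.29, -0.96, 374.04], [0.0, 0.0, 0.0, 1.0]]
{'clock': 0.1, 'qpos': array([-1.21780462,  0.62923643,  0.03846945,  1.51823489, -0.02696003,
        0.99628912, -0.02002387]), 'qd': array([ 1.90435386e-04, -3.01951216e-03,  1.16217593e-04, -2.31658460e-03,
        4.58023375e-05,  6.37874039e-04, -9.56705538e-04]), 'tau': array([ 2.56159386e-03, -5.64524245e+01,  1.23035196e+00, -1.93974030e+01,
        1.12724619e-02,  5.43247297e-03, -1.87542803e-06]), 'eef_pos': array([264.10415011, 593.34037133, 230.50324007]), 'tool_rot': array([-3.13994442e+00,  6.28312298e-05,  2.72277964e+00]), 'force': array([ 0.07667167, -1.12199527, -0.49146724]), 'torque': array([-0.0550311 ,  0.00904927,  0.0253716 ]), 'gripper_force': 0.0, 'width': 85.5873617848226}
```

View pics/scene0.png

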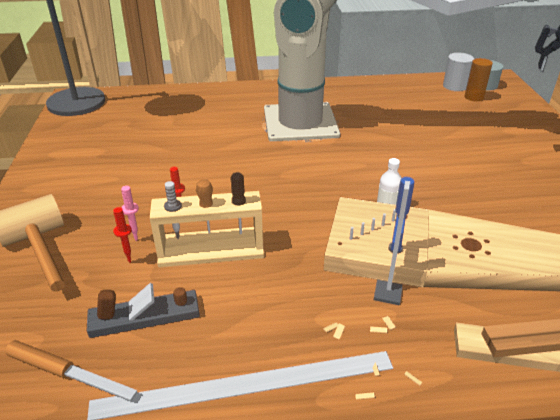

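View pics/side0.png

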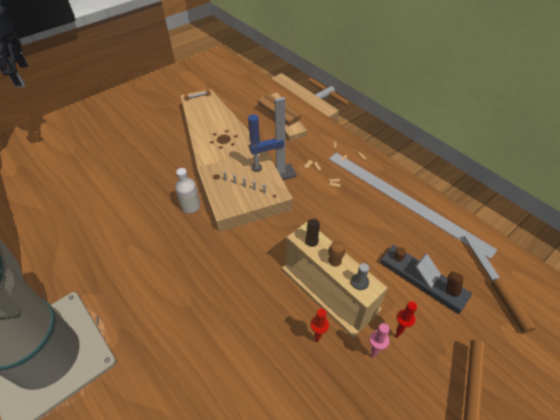

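The scene view shows the grey punch in the rack at (172,195). Possible mix-ups are red (175,180), pink (130,210), red (122,235), and the awl (205,193) and driver (238,188). In the side view the punch is at (362,275), the red and pink look-alikes at (320,325), (380,340) and (407,318), the wide plug at (216,177) and the narrow plug at (275,196). I choose the grey steel one and check it in a close crop.

Run:
```python
from h import *
a=cv2.imread('pics/side0.png'); b=cv2.imread('pics/scene0.png')
c1=cv2.resize(a[150:240,195:305],(400,327),interpolation=cv2.INTER_CUBIC) 
c2=cv2.resize(a[215:325,280:390],(400,400),interpolation=cv2.INTER_CUBIC)[:327]
c3=cv2.resize(b[165:230,140:260],(400,217),interpolation=cv2.INTER_CUBIC)
c4=cv2.resize(b[190:255,325:445],(400,217),interpolation=cv2.INTER_CUBIC)
cv2.imwrite('pics/mos.png',np.vstack([np.hstack([c1,c2]),np.hstack([c3,c4])]))
# dark plugs by mask in side
g=a[...,2].astype(int)
for nm,(x0,x1,y0,y1) in {'wide':(208,222,171,183),'nar':(270,281,191,201)}.items():
    w=a[y0:y1,x0:x1].max(2).astype(float); m=np.clip(np.percentile(w,80)-20-w,0,None)
    ys,xs=np.mgrid[y0:y1,x0:x1]; uv=((m*xs).sum()/m.sum(),(m*ys).sum()/m.sum()); print(nm,uv,onz('side',uv,45).round(1))
print('scene nar',onz('scene',(340,243),45).round(1))
for n,uv in (('side',(362,287)),('scene',(172,207))): print(n,onz(n,uv,123).round(1))
for n,uv in (('side',(313,244)),('scene',(238,203)),('side',(336,262)),('scene',(205,206))): print(n,onz(n,uv,122).round(1))
print('glue',onz('side',(189,205),5),'clamp',onz('side',(256,167),47),onz('side',(280,100),250),onz('scene',(406,181),250))
```

```text
wide (np.float64(215.9192152336988), np.float64(176.52798615118292)) [523.5 159.6  45. ]
nar (np.float64(273.96268656716416), np.float64(195.69651741293532)) [597.1   7.   45. ]
scene nar [600.5   9.   45. ]
side [ 533.1 -337.7  123. ]
scene [ 548.7 -325.3  123. ]
side [ 530.7 -203.2  122. ]
scene [ 546.8 -194.   122. ]
side [ 535.8 -265.2  122. ]
scene [ 550.4 -260.   122. ]
glue [428.68541486 154.91318063   5.        ] clamp [625.26915099 117.1655888   47.        ] [684.97000623  84.55359659 250.        ] [681.52813714  93.23342014 250.        ]
```

View pics/mos.png

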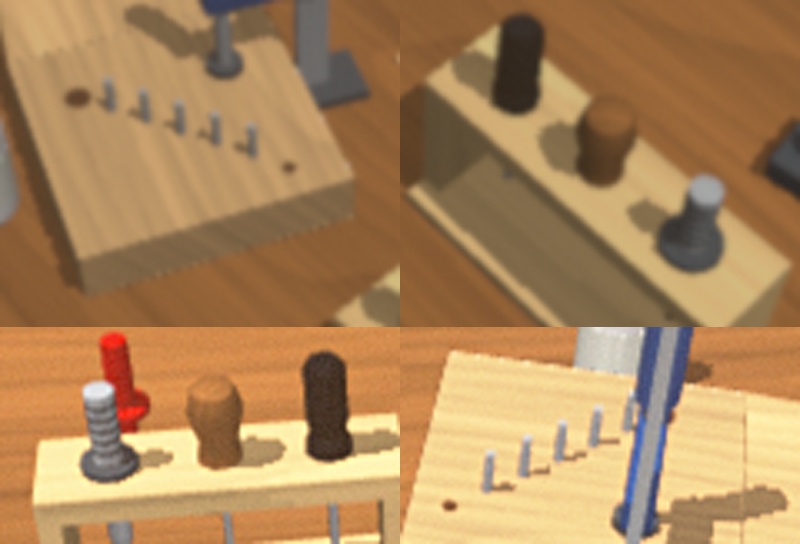

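Run:
```python
from h import *
def X(n,a,b): p,e=cross(ray('side',a),ray('scene',b)); print(n,p.round(1),round(e,1))
X('disc',(360.3,281.8),(173,205.8)); X('griptop',(364.4,267.2),(169.4,183.9))
X('drvtop',(280+118/3.636+.5,215+25/3.636),(140+325*.3,165+32*.3)); X('drvbase',(280+115/3.636,215+103/3.636),(140+330*.3,165+130*.3))
X('awltop',(280+208/3.636,215+105/3.636),(140+213*.3,165+55*.3))
X('red1',(320,314),(175,170));X('pink',(383,328),(128,189));X('red2',(411,306),(119,210))
for n in('scene','side'):
  K,P=cam(n)
for n,uv in (('side',(360.3,281.8)),('scene',(173,205.8))): print(onz(n,uv,123).round(1))
s=status.read_state();print(R.from_euler('xyz',s['tool_rot']).as_matrix().round(3))
print(np.array(cams.camera_params('wrist')['tool_from_camera']).round(2))
```

```text
disc [ 540.7 -325.6  119.3] 2.5
griptop [ 540.5 -325.6  173.1] 2.1
drvtop [ 535.5 -192.2  182.7] 1.5
drvbase [ 535.6 -193.3  110.3] 2.3
awltop [ 539.4 -257.7  173.8] 0.0
red1 [ 429.9 -327.1  132.2] 2.4
pink [ 494.7 -418.4  134.5] 3.0
red2 [ 565.3 -424.9  135.6] 1.0
[ 539.  -327.9  123. ]
[ 544.9 -323.6  123. ]
[[-0.914  0.407 -0.001]
 [ 0.407  0.914 -0.001]
 [-0.    -0.001 -1.   ]]
[[ 0.0000e+00 -9.6000e-01 -2.9000e-01  7.3860e+01]
 [ 1.0000e+00  0.0000e+00  0.0000e+00  1.0000e-01]
 [ 0.0000e+00 -2.9000e-01  9.6000e-01 -1.4355e+02]
 [ 0.0000e+00  0.0000e+00  0.0000e+00  1.0000e+00]]
```

move_arm:
  plan:
    - [[24, -53, 12], [0, 0, -8], 1]
    - [[24, -53, 12], [0, 0, -8], 1]
    - [[24, -53, 12], [0, 0, -8], 1]
    - [[24, -53, 12], [0, 0, -8], 1]
    - [[24, -53, 12], [0, 0, -8], 0.7]
    - [[24, -53, 12], [0, 0, -8], 0.7]
    - [[24, -53, 12], [0, 0, -8], 0.7]
    - [[24, -53, 12], [0, 0, -8], 0.7]
    - [[8, -48, 0], [0, 0, 0], 0.7]
    - [[8, -48, 0], [0, 0, 0], 0.7]

```text
clock: 1.4
eef_pos: [472.4, 72.2, 327.4]
tool_rot: [3.141, -0.0, 1.606]
force: [-0.3, 0.0, 0.3]
width: 59.6
gripper_force: 0.0
```

move_arm:
  plan:
    - [[8, -48, 0], [0, 0, 0], 0.7]
    - [[8, -48, 0], [0, 0, 0], 0.7]
    - [[8, -48, 0], [0, 0, 0], 0.7]
    - [[8, -48, 0], [0, 0, 0], 0.7]
    - [[8, -48, 0], [0, 0, 0], 0.7]
    - [[8, -48, 0], [0, 0, 0], 0.7]
    - [[8, -48, 0], [0, 0, 0], 0.7]
    - [[8, -48, -5], [0, 0, 0], 0.7]
    - [[4, -20, -5], [0, 0, 0], 0.7]
    - [[0, 0, 0], [0, 0, 0], 0.7]

```text
clock: 2.65
eef_pos: [539.6, -330.8, 316.2]
tool_rot: [-3.14, -0.001, 1.604]
force: [0.7, -0.3, 0.1]
width: 59.9
gripper_force: 0.0
```

Run:
```python
from h import *
s,im=grab('wrist','w1'); print(s['clock'],s['eef_pos'],s['tool_rot'],s['qpos'].round(2),s['width'])
print(proj('wrist',(540.5,-325.6,176),s),proj('wrist',(540.5,-325.6,123),s))
```

```text
2.65 [ 539.64124822 -330.76673719  316.22382197] [-3.13974026e+00 -9.46433590e-04  1.60378884e+00] [ 0.21  0.57  0.5   1.46 -0.29  1.18  0.79] 59.85863387372847
[283.99917398 189.80379988] [283.95616196 178.13101014]
```

View pics/w1.png

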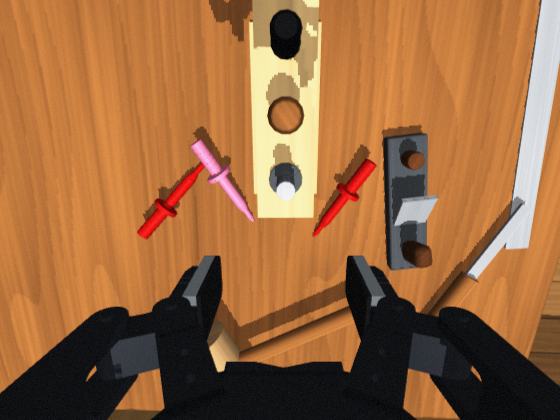

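The wrist view shows the steel punch with its cap at (285,190) and disc at (285,180), the awl at (286,115) and the driver at (286,35). The red and pink ones lie clear of the rack, with heads at (143,235), (198,145) and (372,165).

Run:
```python
from h import *
im=cv2.imread('pics/w1.png'); s=status.read_state()
def mm(m,box):
    x0,x1,y0,y1=box; k=np.zeros(m.shape[:2],bool);k[y0:y1,x0:x1]=m[y0:y1,x0:x1]; ys,xs=np.nonzero(k); return (xs.mean(),ys.mean(),xs.min(),xs.max(),ys.min(),ys.max(),len(xs))
mn,mx=im.min(2).astype(int),im.max(2).astype(int)
cap=(mn>150)&(mx-mn<30); c=mm(cap,(265,305,165,205)); print('cap',c, onz('wrist',c[:2],176,s).round(1))
d=(mx-mn<45)&(mx<140)
x=mm(d,(268,303,160,200)); print('disc',x); print(onz('wrist',((x[2]+x[3]+1)/2,180),126,s).round(1))
print('driver',onz('wrist',(286,22),186,s).round(1),'awl',onz('wrist',(286,115),160,s).round(1))
for p in ((429.9,-327.1,132.2),(494.7,-418.4,134.5),(565.3,-424.9,135.6)): print(proj('wrist',p,s))
for uv in ((143,235),(205,165),(198,145),(252,220),(372,165),(315,235)): print(uv,onz('wrist',uv,10,s).round(0),onz('wrist',uv,130,s).round(0))
```

```text
cap (np.float64(285.3561151079137), np.float64(190.70503597122303), np.int64(276), np.int64(294), np.int64(182), np.int64(200), 278) [ 542.5 -324.7  176. ]
disc (np.float64(285.0379746835443), np.float64(175.41613924050634), np.int64(269), np.int64(301), np.int64(163), np.int64(191), 632)
[ 542.9 -325.2  126. ]
driver [ 537.9 -189.9  186. ] awl [ 540.6 -258.3  160. ]
[177.54385451 179.2312269 ]
[239.60110547 261.43241705]
[302.05660486 269.11671107]
(143, 235) [ 332. -442.   10.] [ 387. -392.  130.]
(205, 165) [ 430. -332.   10.] [ 459. -311.  130.]
(198, 145) [ 421. -304.   10.] [ 452. -291.  130.]
(252, 220) [ 497. -412.   10.] [ 508. -370.  130.]
(372, 165) [ 666. -324.   10.] [ 632. -305.  130.]
(315, 235) [ 592. -433.   10.] [ 578. -385.  130.]
```

move_arm:
  plan:
    - [[2.4, 5.8, -40], [0, 0, 0], 0.7]
    - [[0, 0, -45], [0, 0, 0], 0.7]
    - [[0, 0, -45], [0, 0, 0], 0.7]
    - [[0, 0, -35], [0, 0, 0], 0.7]
    - [[0, 0, -20], [0, 0, 0], 0.7]
    - [[0, 0, 0], [0, 0, 0], 0.7]
    - [[0, 0, 0], [0, 0, 0], 0.7]

```text
clock: 3.58
eef_pos: [543.8, -323.5, 133.6]
tool_rot: [3.14, 0.0, 1.607]
force: [0.2, -0.1, 0.3]
width: 60.0
gripper_force: 0.0
```

Run:
```python
from h import *
s,im=grab('side','s2');s,b=grab('scene','c2');print(s['eef_pos'],s['force'])
cv2.imwrite('pics/m2.png',np.hstack([cv2.resize(im[200:360,270:420],(375,400)),cv2.resize(b[130:290,100:260],(400,400))]))
```

```text
[ 543.78672452 -323.94808767  133.84534146] [-0.27011815 -0.65529278 -0.88885498]
```

View pics/m2.png

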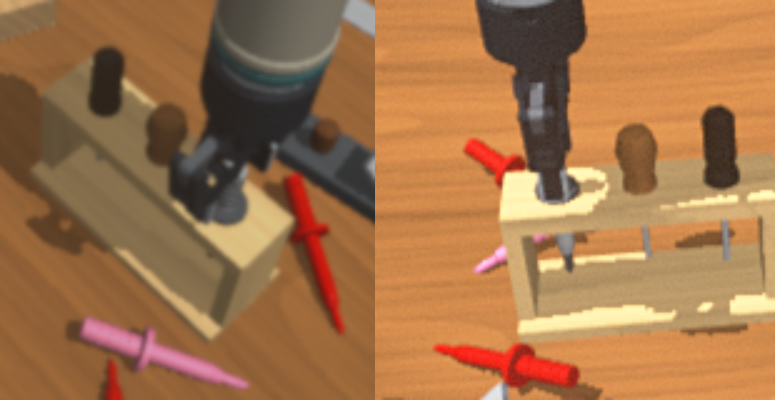

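The fingers straddle the grip just above the disc. The look-alikes have toppled by themselves and lie clear of the rack. Next I lower a little and close.

move_arm:
  plan:
    - [[-1, -1, -4], [0, 0, 0], 0.7]
    - [[0, 0, 0], [0, 0, 0], 0.3]
    - [[0, 0, 0], [0, 0, 0], 0]
    - [[0, 0, 0], [0, 0, 0], 0]
    - [[0, 0, 0], [0, 0, 0], 0]
    - [[0, 0, 0], [0, 0, 0], 0]

```text
clock: 4.42
eef_pos: [541.6, -325.5, 128.5]
tool_rot: [-3.142, 0.0, 1.606]
force: [-0.3, -0.4, 3.3]
width: 16.4
gripper_force: 58.4
```

move_arm:
  plan:
    - [[0, 0, 6], [0, 0, 0], 0]
    - [[0, 0, 15], [0, 0, 0], 0]
    - [[0, 0, 25], [0, 0, 0], 0]
    - [[0, 0, 30], [0, 0, 0], 0]
    - [[0, 0, 30], [0, 0, 0], 0]
    - [[0, 0, 30], [0, 0, 0], 0]
    - [[0, 0, 30], [0, 0, 0], 0]
    - [[-8, 20, 10], [0, 0, 0], 0]

```text
clock: 5.42
eef_pos: [534.0, -306.9, 306.8]
tool_rot: [3.138, 0.003, 1.604]
force: [-0.9, 0.4, -2.4]
width: 16.6
gripper_force: 58.6
```

move_arm:
  plan:
    - [[-10, 40, 0], [0, 0, 0], 0]
    - [[-10, 45, 0], [0, 0, 0], 0]
    - [[-5, 45, 0], [0, 0, 0], 0]
    - [[0, 45, 0], [0, 0, 0], 0]
    - [[0, 45, -10], [0, 0, 0], 0]
    - [[0, 45, -15], [0, 0, 0], 0]
    - [[0, 45, -15], [0, 0, 0], 0]
    - [[0, 30, -15], [0, 0, 0], 0]
    - [[0, 0, 0], [0, 0, 0], 0]
    - [[0, 0, 0], [0, 0, 0], 0]

```text
clock: 6.68
eef_pos: [507.8, 34.5, 249.3]
tool_rot: [-3.141, 0.0, 1.606]
force: [0.8, -1.2, 0.0]
width: 16.4
gripper_force: 58.7
```

Run:
```python
from h import *
s,im=grab('wrist','w3'); s2,b=grab('side','s3'); print(s['clock'],s['eef_pos'],s['tool_rot'],s['width'],s['force'])
p=s['eef_pos'].copy(); 
print('tip pred side',proj('side',p-[0,0,93.5]),'tip pred wrist',proj('wrist',p-[0,0,93.5],s),'plugs',proj('wrist',(523.5,159.6,45),s),proj('wrist',(597.5,7.5,45),s))
t=proj('side',p-[0,0,60]); x,y=map(int,t)
print(x,y)
cv2.imwrite('pics/m3.png',np.hstack([im[:,:],cv2.resize(b[y-60:y+60,x-34:x+34],(238,420),interpolation=cv2.INTER_CUBIC)]))
```

```text
6.675 [507.77020872  34.47430294 249.33502078] [-3.14090566e+00  3.76315330e-04  1.60600349e+00] 16.436223475998432 [ 0.76005185 -1.20060992  0.0294281 ]
tip pred side [234.94628134 175.43783448] tip pred wrist [282.58127917 210.25071245] plugs [302.97663464  57.85710715] [360.72332909 206.41791801]
233 164
```

View pics/m3.png

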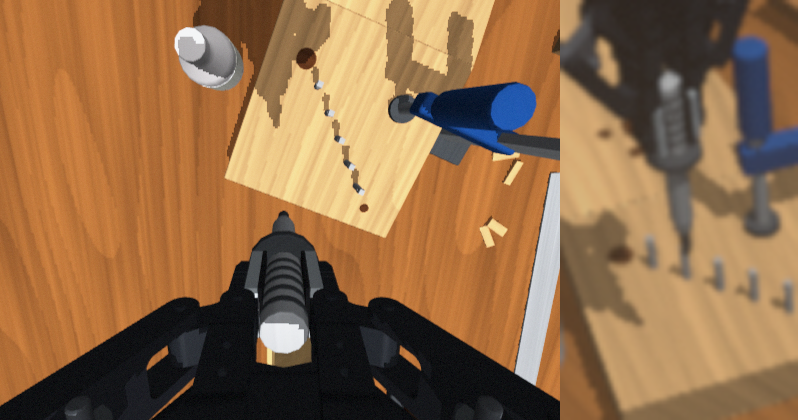

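In the wrist view the punch's point is at (284,212), the wide plug at (306,58) and the narrow plug at (364,208). The pins run between them and the clamp is at right.

```bash
cat >> h.py <<'E'
def dark(im,c,r,thr=110):
    x,y=map(int,c); w=im[y-r:y+r+1,x-r:x+r+1].max(2)
    n,l,st,ce=cv2.connectedComponentsWithStats((w<thr).astype(np.uint8)); k=1+np.argmax(st[1:,4]); return ce[k]+[x-r,y-r],st[k,2:]
E
python3 - <<'E'
from h import *
im=cv2.imread('pics/w3.png'); s=status.read_state()
w=dark(im,(306,58),14,130);n=dark(im,(364,208),8,130);print(w,n)
W=onz('wrist',w[0],45,s);N=onz('wrist',n[0],45,s);print(W.round(1),N.round(1),np.linalg.norm(W-N),s['eef_pos'])
print(im[205:218,276:293].max(2))
for z in (92,94,96):print(proj('wrist',s['eef_pos']-[0,0,z],s),onz('wrist',(283.7,211.5),s['eef_pos'][2]-z,s).round(1))
E
```

```text
(array([305.36768802,  57.19220056]), array([ 21,  25, 359], dtype=int32)) (array([363.36363636, 207.79545455]), array([ 8,  7, 44], dtype=int32))
[527.1 159.5  45. ] [601.7   4.8  45. ] 171.7567647571931 [508.45872906  33.58699286 249.75060197]
[[184 188 188 189 188 192 195 195 195 194 192 197 199 196 196 199 198]
 [189 190 192 191 187 193 196 198 197 194 193 194 198 198 195 200 199]
 [188 191 191 191 188 191 193 198 194 192 188 195 197 196 197 202 201]
 [185 188 192 188 190 194 196 197 197 194 190 192 197 195 195 201 201]
 [188 191 189 189 184 193 193 198 196 192 192 197 199 196 197 198 200]
 [188 190 192 189 190 189 156 142 149 160 191 193 197 200 199 201 198]
 [187 189 189 186 147 131  71  24  40  92 150 180 199 197 197 198 199]
 [187 191 185 147  62  28  24  30  32  33  62 125 198 197 199 201 201]
 [191 187 160  66  23  28  28  31  33  34  32  67 169 197 199 203 201]
 [187 187 136  25  27  26  32  33  36  37  32  38 102 193 198 205 199]
 [185 185 114  24  35  44  53  52  55  57  52  34  75 197 198 200 199]
 [188 181  83  41  55  64  68  67  70  70  68  54  80 194 196 201 197]
 [185 163  66  57  67  73  72  76  78  78  78  77  81 165 198 201 200]]
[282.43128638 210.83988525] [509.5  33.1 157.8]
[282.43497297 210.06918711] [509.5  32.4 155.8]
[282.43860332 209.3102462 ] [509.5  31.8 153.8]
```

move_arm:
  plan:
    - [[4, 40, 0], [0, 0, 0], 0]
    - [[5, 45, 0], [0, 0, 0], 0]
    - [[6, 36, 0], [0, 0, 0], 0]
    - [[2, 5, -30], [0, 0, 0], 0]
    - [[0, 0, -35], [0, 0, 0], 0]
    - [[0, 0, -20], [0, 0, 0], 0]
    - [[0, 0, -5], [0, 0, 0], 0]
    - [[0, 0, 0], [0, 0, 0], 0]
    - [[0, 0, 0], [0, 0, 0], 0]

```text
clock: 7.9
eef_pos: [526.6, 160.5, 160.4]
tool_rot: [3.139, -0.001, 1.605]
force: [-0.2, 0.3, -2.0]
width: 16.4
gripper_force: 58.8
```

Run:
```python
from h import *
s,im=grab('wrist','w4'); s2,b=grab('side','s4'); print(s['clock'],s['eef_pos'],s['force'])
p=s['eef_pos']-[0,0,93.5]; print('tip',p,proj('side',p),proj('wrist',p,s))
for q in((527,159.5,45),(523.5,159.6,45)): print(proj('side',q),proj('wrist',q,s))
x,y=map(int,proj('wrist',p,s)); c1=cv2.resize(im[y-35:y+35,x-35:x+35],(400,400),interpolation=cv2.INTER_CUBIC); print(x,y)
x,y=map(int,proj('side',p));  c2=cv2.resize(b[y-30:y+20,x-25:x+25],(400,400),interpolation=cv2.INTER_CUBIC); print(x,y)
cv2.imwrite('pics/m4.png',np.hstack([c1,c2]))
```

```text
7.9 [526.59509319 160.52080537 160.44939491] [-0.23223477  0.31979495 -2.03658043]
tip [526.59509319 160.52080537  66.94939491] [215.59699278 169.87166008] [282.24228566 210.36974648]
[217.04016144 175.92259499] [282.69083022 203.79255401]
[215.92513864 176.51594121] [278.55693472 203.54378672]
282 210
215 169
```

View pics/m4.png

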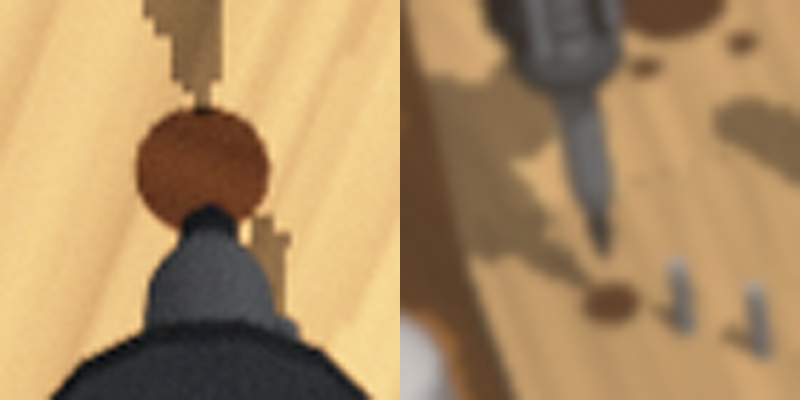

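Run:
```python
from h import *
s=status.read_state(); im=cv2.imread('pics/w4.png'); b=cv2.imread('pics/s4.png')
print(s['eef_pos'])
tw,ts=(283.8,211.2),(215.4,170.7)
d=dark(b,(216,177),7,150); print(d)
ps=np.array([216.4,176.9]); pw=(282.4,204.4)
T,e=cross(ray('wrist',tw,s),ray('side',ts)); P,e2=cross(ray('wrist',pw,s),ray('side',ps)); print('tip',T.round(1),e,'plug',P.round(1),e2)
for z in (65.5,67): print('side',onz('side',ps,45).round(1),onz('side',ts,z).round(1),'wrist',onz('wrist',pw,45,s).round(1),onz('wrist',tw,z,s).round(1))
```

```text
[526.33630696 160.74032942 160.24290193]
(array([214.1372549, 175.       ]), array([11, 10, 51], dtype=int32))
tip [526.5 159.9  64.9] 2.2177788970758097 plug [525.5 159.1  43.1] 2.046966288536972
side [523.7 157.6  45. ] [525.2 159.7  65.5] wrist [526.5 159.2  45. ] [527.6 159.7  65.5]
side [523.7 157.6  45. ] [524.4 158.3  67. ] wrist [526.5 159.2  45. ] [527.5 160.2  67. ]
```

move_arm:
  plan:
    - [[-1, -0.8, -8], [0, 0, 0], 0]
    - [[0, 0, -8], [0, 0, 0], 0]
    - [[0, 0, -3], [0, 0, 0], 0]
    - [[0, 0, 0], [0, 0, 0], 0]
    - [[0, 0, 0], [0, 0, 0], 0]

```text
clock: 8.62
eef_pos: [524.9, 159.8, 140.4]
tool_rot: [3.141, -0.0, 1.606]
force: [-0.3, -0.7, -1.8]
width: 16.5
gripper_force: 58.8
```

Run:
```python
from h import *
s,im=grab('wrist','w5'); s2,b=grab('side','s5'); print(s['clock'],s['eef_pos'],s['force'])
c1=cv2.resize(im[180:240,253:313],(400,400),interpolation=cv2.INTER_CUBIC)
c2=cv2.resize(b[145:195,190:240],(400,400),interpolation=cv2.INTER_CUBIC)
cv2.imwrite('pics/m5.png',np.hstack([c1,c2]))
```

```text
8.625 [524.90915517 159.82588384 140.38802178] [-0.31608933 -0.71918298 -1.82988348]
```

View pics/m5.png

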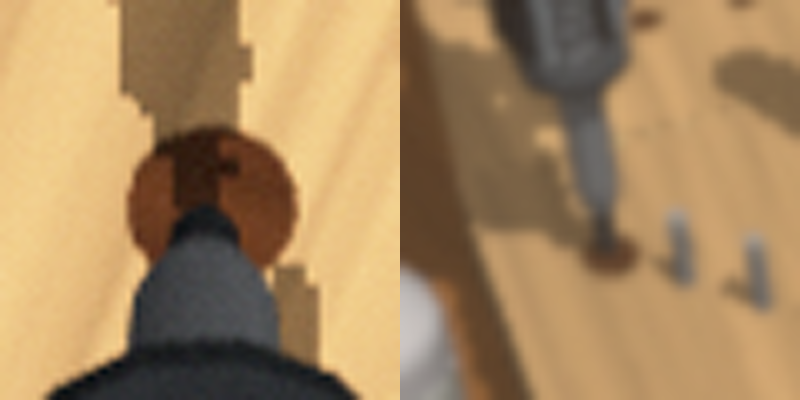

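The point sits about 2 mm over the plug's centre: tip at (207,205) and plug centre at (212,207) in the wrist crop. I nudge +0.6 mm in x and press.

move_arm:
  plan:
    - [[0.6, 0, -1], [0, 0, 0], 0]
    - [[0, 0, -1.5], [0, 0, 0], 0]
    - [[0, 0, -1.5], [0, 0, 0], 0]
    - [[0, 0, -1.5], [0, 0, 0], 0]
    - [[0, 0, -1], [0, 0, 0], 0]
    - [[0, 0, 0], [0, 0, 0], 0]

```text
clock: 9.48
eef_pos: [525.6, 159.9, 134.1]
tool_rot: [3.141, -0.0, 1.606]
force: [-0.8, -0.4, 3.7]
width: 16.7
gripper_force: 59.1
```

move_arm:
  plan:
    - [[0, 0, -1], [0, 0, 0], 0]
    - [[0, 0, 0], [0, 0, 0], 0]

```text
clock: 9.72
eef_pos: [525.6, 159.9, 133.1]
tool_rot: [3.141, -0.0, 1.606]
force: [-0.1, 0.7, 5.9]
width: 16.6
gripper_force: 59.2
```

move_arm:
  plan:
    - [[0, 0, -1], [0, 0, 0], 0]
    - [[0, 0, -0.8], [0, 0, 0], 0]
    - [[0, 0, 0], [0, 0, 0], 0]

```text
clock: 10.1
eef_pos: [525.7, 159.9, 131.5]
tool_rot: [3.141, -0.0, 1.606]
force: [-1.5, -0.2, 7.6]
width: 16.4
gripper_force: 59.6
```

move_arm:
  plan:
    - [[0, 0, -0.8], [0, 0, 0], 0]
    - [[0, 0, 0], [0, 0, 0], 0]

```text
clock: 10.35
eef_pos: [525.7, 159.9, 130.8]
tool_rot: [3.141, -0.0, 1.606]
force: [-1.4, 0.5, 8.2]
width: 16.1
gripper_force: 59.6
```

move_arm:
  plan:
    - [[0, 0, -0.8], [0, 0, 0], 0]
    - [[0, 0, -0.8], [0, 0, 0], 0]
    - [[0, 0, 0], [0, 0, 0], 0]

```text
clock: 10.72
eef_pos: [525.8, 159.9, 129.4]
tool_rot: [3.141, -0.001, 1.606]
force: [-2.0, -0.1, 10.3]
width: 16.6
gripper_force: 59.8
```

move_arm:
  plan:
    - [[0, 0, -0.8], [0, 0, 0], 0]
    - [[0, 0, -0.8], [0, 0, 0], 0]
    - [[0, 0, 0], [0, 0, 0], 0]

```text
clock: 11.1
eef_pos: [526.1, 159.9, 128.8]
tool_rot: [3.14, -0.001, 1.606]
force: [-2.3, -0.7, 17.8]
width: 16.7
gripper_force: 60.8
```

Run:
```python
from h import *
s,im=grab('wrist','w6'); s2,b=grab('side','s6'); print(s['clock'],s['eef_pos'],s['force'],s['width'],s2['force'])
c1=cv2.resize(im[170:320,233:333],(400,600),interpolation=cv2.INTER_CUBIC)
a=cv2.imread('pics/w5.png'); c0=cv2.resize(a[170:320,233:333],(400,600),interpolation=cv2.INTER_CUBIC)
cv2.imwrite('pics/m6.png',np.hstack([c0,c1]))
```

```text
11.1 [526.07696303 159.94751423 128.75285207] [-2.31664984 -0.65941009 17.83025682] 16.730780893385703 [-2.49364405 -0.77860069 17.43727359]
```

Run:
```python
from h import *
f=lambda p,x0,x1,y0,y1:cv2.resize(cv2.imread(p)[y0:y1,x0:x1],(400,300),interpolation=cv2.INTER_CUBIC)
cv2.imwrite('pics/m7.png',np.vstack([np.hstack([f(f'pics/w{i}.png',233,333,185,260) for i in(5,6)]),np.hstack([f(f'pics/s{i}.png',185,245,142,187) for i in(5,6)])]))
```

```text
(no output)
```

View pics/m7.png

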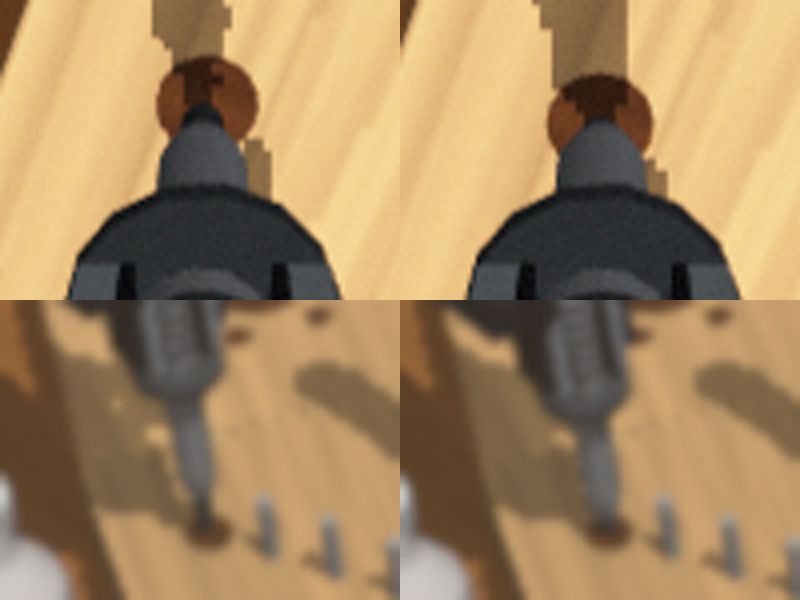

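The spindle is clearly pushed in, with the point still inside the plug. I press slightly more to confirm the solid stop.

move_arm:
  plan:
    - [[0, 0, -1], [0, 0, 0], 0]
    - [[0, 0, 0], [0, 0, 0], 0]

```text
clock: 11.45
eef_pos: [526.3, 160.0, 128.4]
tool_rot: [3.139, -0.002, 1.605]
force: [-3.6, -0.0, 22.2]
width: 16.7
gripper_force: 61.5
```

move_arm:
  plan:
    - [[0, 0, -1], [0, 0, 0], 0]
    - [[0, 0, 0], [0, 0, 0], 0]

```text
clock: 11.7
eef_pos: [526.5, 160.0, 128.1]
tool_rot: [3.139, -0.002, 1.605]
force: [-5.0, -1.8, 29.1]
width: 16.4
gripper_force: 62.2
```

move_arm:
  plan:
    - [[0, 0, 3], [0, 0, 0], 0]
    - [[0, 0, 8], [0, 0, 0], 0]
    - [[0, 0, 20], [0, 0, 0], 0]
    - [[0, 0, 27], [0, 0, 0], 0]
    - [[14, -29, 0], [0, 0, 0], 0]
    - [[20, -40, 0], [0, 0, 0], 0]
    - [[20, -42, 0], [0, 0, 0], 0]
    - [[20, -42, 0], [0, 0, 0], 0]
    - [[0, 0, -15], [0, 0, 0], 0]
    - [[0, 0, 0], [0, 0, 0], 0]

```text
clock: 12.95
eef_pos: [597.3, 7.6, 165.9]
tool_rot: [-3.136, -0.001, 1.606]
force: [-0.4, 0.9, -3.3]
width: 17.0
gripper_force: 58.9
```

move_arm:
  plan:
    - [[0, 0, -15], [0, 0, 0], 0]
    - [[0, 0, 0], [0, 0, 0], 0]
    - [[0, 0, 0], [0, 0, 0], 0]

```text
clock: 13.32
eef_pos: [599.2, 7.5, 153.0]
tool_rot: [-3.141, -0.0, 1.607]
force: [-0.2, 0.3, -1.5]
width: 16.4
gripper_force: 58.9
```

Run:
```python
from h import *
s,im=grab('wrist','w8'); s2,b=grab('side','s8'); print(s['clock'],s['eef_pos'],s['force'],s['width'])
p=s['eef_pos']-[0,0,92.5]; print(p,'tip pred',proj('wrist',p,s).round(1),proj('side',p).round(1),'plug pred',proj('wrist',(600,6.5,45),s).round(1),proj('side',(598,7,45)).round(1))
x,y=map(int,proj('wrist',p,s)); np.set_printoptions(linewidth=250)
print(x,y); print(im[y-18:y+8,x-12:x+13].max(2))
x,y=map(int,proj('side',p)); print(x,y); print(b[y-6:y+14,x-10:x+12].max(2))
```

```text
13.325 [599.22412755   7.54897412 153.00524159] [-0.20200909  0.27660138 -1.51644931] 16.445317855694977
[599.22412755   7.54897412  60.50524159] tip pred [282.5 210.7] [274.3 191.1] plug pred [283.4 206.3] [274.2 195.5]
282 210
[[245 243 244 245 244 238 158 158 154 154 148 141 135 134 130 154 235 237 242 242 244 244 244 244 245]
 [244 244 245 244 244 240 153 157 155 151 145 139 135 134 132 155 233 236 240 242 244 244 244 244 244]
 [245 245 244 244 242 240 156 158 153 153 144 136 133 134 131 158 233 235 238 242 243 243 245 244 245]
 [244 244 244 245 244 242 221 216 150 143 144 136 130 133 136 158 234 237 240 243 244 244 244 243 244]
 [244 244 244 244 244 244 246 239 151 146 138 135 134 133 135 159 235 238 242 244 244 244 244 244 244]
 [245 245 245 242 245 244 245 241 208 140 137 131 131 137 136 159 236 240 242 244 245 243 245 245 245]
 [244 245 244 244 245 245 245 244 238 205 188 134 147 198 199 209 238 241 244 244 245 244 245 244 245]
 [245 244 244 244 245 245 243 244 240 234 224 136 155 232 234 236 239 242 243 245 244 244 245 245 244]
 [244 244 244 244 244 244 245 242 237 233 226 1
[... 2936 characters left out ...]
4 199 183 161 148 160 186 199 199 196 193 191 190 189 192 198]
 [198 194 191 192 195 202 205 203 196 185 178 184 195 201 201 197 194 192 191 190 191 195]
 [200 196 192 190 192 198 205 206 202 194 189 191 195 200 202 199 195 193 192 190 190 193]
 [202 199 194 191 191 195 202 206 204 200 192 191 192 197 202 202 198 194 191 188 182 180]
 [203 201 197 192 191 192 199 205 206 202 196 191 190 194 199 200 194 187 180 170 156 150]
 [204 203 200 195 192 191 195 203 206 204 199 193 188 186 188 185 171 159 152 144 136 132]
 [202 203 201 198 193 191 193 199 203 201 194 185 174 160 154 152 144 138 136 133 130 129]
 [200 203 203 199 195 191 187 188 188 179 167 157 148 137 131 130 130 131 133 133 131 129]]
```

move_arm:
  plan:
    - [[0.5, -1, -5], [0, 0, 0], 0]
    - [[0, 0, -5], [0, 0, 0], 0]
    - [[0, 0, -3], [0, 0, 0], 0]
    - [[0, 0, 0], [0, 0, 0], 0]
    - [[0, 0, 0], [0, 0, 0], 0]

```text
clock: 14.05
eef_pos: [599.9, 5.8, 140.1]
tool_rot: [3.141, 0.0, 1.606]
force: [-0.9, 0.1, -1.8]
width: 16.4
gripper_force: 58.9
```

Run:
```python
from h import *
s,im=grab('wrist','w9'); s2,b=grab('side','s9'); print(s['clock'],s['eef_pos'],s['force'],s['width'])
np.set_printoptions(linewidth=250); print(im[198:222,270:298].max(2))
c1=cv2.resize(im[185:235,258:308],(400,400),interpolation=cv2.INTER_CUBIC)
c2=cv2.resize(b[165:215,249:299],(400,400),interpolation=cv2.INTER_CUBIC)
cv2.imwrite('pics/m9.png',np.hstack([c1,c2]))
```

```text
14.05 [599.89900468   5.78643054 140.06122475] [-0.86340225  0.14326419 -1.82900598] 16.38226929332669
[[245 244 244 244 241 160 156 152 147 136 132 132 136 132 140 139 140 173 243 245 245 244 244 243 244 244 245 244]
 [244 244 243 246 240 157 152 147 139 133 132 135 135 131 135 138 145 170 243 244 244 245 244 245 245 243 245 244]
 [244 244 245 244 243 219 210 144 140 131 134 137 135 136 137 143 143 172 244 244 244 244 244 245 245 245 244 244]
 [244 244 245 244 244 245 238 143 136 133 134 135 136 138 142 145 146 177 245 245 246 244 245 245 244 245 244 243]
 [244 245 244 245 244 245 236 143 133 130 131 134 135 138 140 145 146 174 244 244 244 244 244 244 244 244 243 242]
 [244 245 244 245 245 243 235 137 135 131 132 116 107 104 106 122 137 177 244 245 245 245 244 244 244 244 243 242]
 [244 243 244 244 243 242 233 136 131 109  98  73  55  48  51  67 101 149 234 245 244 245 245 244 246 244 242 241]
 [245 245 245 244 244 241 231 137 117  73  54  52  54  52  46  49  50  85 186 244 244 244 244 245 244 243 243 242]
 [245 245 244 244 243 239 230 127  92  57  57  51  53  55  55  50  54  61 123
[... 1063 characters left out ...]
 238 235]
 [243 242 234 232 230 232 233 227 104  43  48  64  69  68  70  69  68  50 112 245 245 242 240 240 240 238 238 236]
 [242 239 234 233 234 232 233 209  72  57  65  67  70  73  75  76  77  79  98 220 244 242 241 240 239 236 235 237]
 [241 237 232 231 232 231 212 136  61  64  71  73  73  77  74  81  82  86  83 127 227 242 240 240 237 237 236 238]
 [240 235 232 233 231 214 140  61  63  64  67  75  74  76  75  82  82  85  85  91 155 227 240 239 238 236 237 238]
 [238 235 232 231 211 140  59  60  65  67  72  73  74  76  76  80  82  83  84  85  92 153 225 239 237 235 237 239]
 [235 231 232 228 151  59  58  64  65  67  70  74  74  76  77  78  81  80  83  81  86  94 157 229 235 237 238 239]]
```

View pics/m9.png

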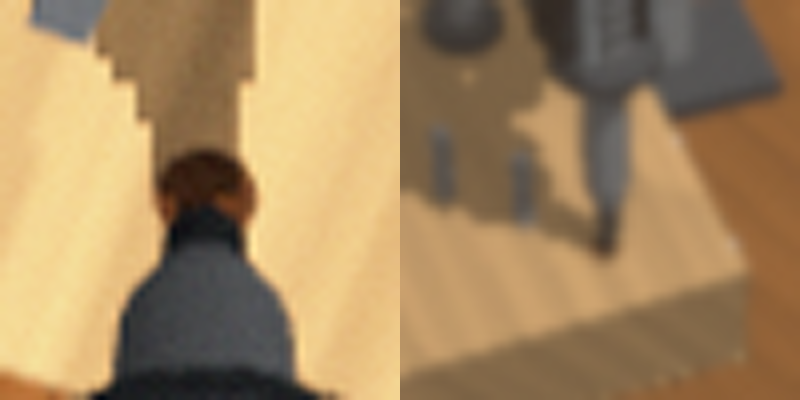

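The tip at about (283,210) is within 0.4 mm of the narrow plug's centre (283.2,209), and the side view agrees. I press.

move_arm:
  plan:
    - [[0.3, -0.2, -1.5], [0, 0, 0], 0]
    - [[0, 0, -1.5], [0, 0, 0], 0]
    - [[0, 0, -1.5], [0, 0, 0], 0]
    - [[0, 0, -1.5], [0, 0, 0], 0]
    - [[0, 0, -1.5], [0, 0, 0], 0]
    - [[0, 0, -1.5], [0, 0, 0], 0]
    - [[0, 0, -1.5], [0, 0, 0], 0]
    - [[0, 0, -1.5], [0, 0, 0], 0]
    - [[0, 0, 0], [0, 0, 0], 0]

```text
clock: 15.28
eef_pos: [600.7, 5.5, 129.3]
tool_rot: [3.14, -0.0, 1.606]
force: [-1.9, 0.8, 11.0]
width: 16.5
gripper_force: 60.2
```

move_arm:
  plan:
    - [[0, 0, -1], [0, 0, 0], 0]
    - [[0, 0, 0], [0, 0, 0], 0]

```text
clock: 15.52
eef_pos: [600.9, 5.4, 128.9]
tool_rot: [3.139, -0.0, 1.606]
force: [-3.1, 0.6, 14.8]
width: 16.9
gripper_force: 60.8
```

move_arm:
  plan:
    - [[0, 0, -1], [0, 0, 0], 0]
    - [[0, 0, 0], [0, 0, 0], 0]

```text
clock: 15.78
eef_pos: [601.1, 5.4, 128.7]
tool_rot: [3.139, -0.001, 1.606]
force: [-3.7, -0.1, 19.2]
width: 16.8
gripper_force: 61.4
```

move_arm:
  plan:
    - [[0, 0, -1.5], [0, 0, 0], 0]
    - [[0, 0, 0], [0, 0, 0], 0]

```text
clock: 16.02
eef_pos: [601.4, 5.3, 128.2]
tool_rot: [3.138, -0.001, 1.605]
force: [-5.8, 0.9, 25.6]
width: 16.6
gripper_force: 62.4
```

move_arm:
  plan:
    - [[0, 0, 3], [0, 0, 0], 0]
    - [[0, 0, 8], [0, 0, 0], 0]
    - [[0, 0, 20], [0, 0, 0], 0]
    - [[0, 0, 35], [0, 0, 0], 0]
    - [[-5, -10, 40], [0, 0, 0], 0]
    - [[-20, -30, 35], [0, 0, 0], 0]
    - [[-25, -40, 30], [0, 0, 0], 0]
    - [[-25, -45, 0], [0, 0, 0], 0]
    - [[-25, -45, 0], [0, 0, 0], 0]
    - [[-10, -45, 0], [0, 0, 0], 0]

```text
clock: 17.27
eef_pos: [488.3, -210.4, 295.2]
tool_rot: [-3.141, -0.001, 1.605]
force: [1.1, -0.6, -1.1]
width: 16.8
gripper_force: 58.9
```

move_arm:
  plan:
    - [[0, -45, 0], [0, 0, 0], 0]
    - [[10, -40, 0], [0, 0, 0], 0]
    - [[20, -20, 0], [0, 0, 0], 0]
    - [[20, -11, 0], [0, 0, 0], 0]
    - [[0, 0, 0], [0, 0, 0], 0]
    - [[0, 0, 0], [0, 0, 0], 0]

```text
clock: 18.02
eef_pos: [539.1, -324.7, 294.7]
tool_rot: [-3.14, -0.001, 1.606]
force: [-0.8, 0.4, -2.4]
width: 16.4
gripper_force: 59.0
```

Run:
```python
from h import *
s,im=grab('wrist','w10'); print(s['clock'],s['eef_pos'],s['tool_rot'],s['force'],s['width'])
print(np.array([541.6,-325.5])-s['eef_pos'][:2])
```

```text
18.025 [ 539.1190405  -324.70893819  294.74259925] [-3.13967900e+00 -1.24217994e-03  1.60570839e+00] [-0.80579705  0.3806285  -2.38442749] 16.44849378719883
[ 2.4809595  -0.79106181]
```

move_arm:
  plan:
    - [[2.4, -0.8, -20], [0, 0, 0], 0]
    - [[0, 0, -25], [0, 0, 0], 0]
    - [[0, 0, -18], [0, 0, 0], 0]
    - [[0, 0, 0], [0, 0, 0], 0]
    - [[0, 0, 0], [0, 0, 0], 0]

```text
clock: 18.7
eef_pos: [542.7, -326.3, 233.5]
tool_rot: [3.14, 0.001, 1.606]
force: [-0.3, -0.1, -1.1]
width: 16.7
gripper_force: 59.0
```

Run:
```python
from h import *
s,im=grab('wrist','w11'); s2,b=grab('side','s11'); s3,c=grab('scene','c11'); print(s['clock'],s['eef_pos'],s['force'])
p=s['eef_pos']-[0,0,92]
h=(541.6,-325.5,120)
for n,I in(('wrist',im),('side',b),('scene',c)):
    print(n,'tip',proj(n,p,s).round(1),'hole',proj(n,h,s).round(1))
np.set_printoptions(linewidth=250); x,y=map(int,proj('wrist',p,s)); print(x,y,im[y-22:y+8,x-20:x+22].max(2))
```

```text
18.7 [ 542.68451707 -326.28578112  233.53856741] [-0.31017459 -0.10798319 -1.10715537]
wrist tip [282.4 210.8] hole [281.1 202.1]
side tip [362.4 275.2] hole [360.1 281. ]
scene tip [170.5 197.8] hole [172.4 206. ]
282 210 [[252 252 252 ... 252 252 252]
 [252 252 252 ... 252 252 252]
 [252 252 252 ... 252 252 252]
 ...
 [252 252 252 ... 253 252 252]
 [252 252 252 ... 252 252 252]
 [252 252 252 ... 252 252 252]]
```

Run:
```python
from h import *
im=cv2.imread('pics/w11.png'); w=im[182:216,262:304].max(2)
for r in w: print(''.join('#' if v<70 else '+' if v<130 else ':' if v<200 else '.' for v in r))
```

```text
.............:::::........................
.............:::::.:......................
.............:::.:.:..::..................
...............:::.:..::..................
...............::.:...::..................
...............:::....::..................
................:::.......................
...............::.:::.....................
..................:::.....................
..................::::....................
...............:::::::....................
.............:::::::::..:.................
............:::::::::.:...:...............
...........:::::::::::..:.:::.............
..........:::::::::::::..:.::.............
.........::::::::::::::...::::............
........:::::::::::::::...::::............
........::::::::::::::.::.::::............
.......:::::::::::::::.::.::::::..........
.......:::::::::::::::::.::::::::.........
.......+:::::::::::::::::::::::::.........
.......+:::::::::::::::::::::::+:.........
.......+++++++++:++:+::::::+:+++:.........
.......+++++++++++++:::+::+:++++:.........
.......:++:++++++++::++:+::+++++:.........
.......:::::+++++++:++::++++++++..........
........::::::++++++::+++++++++:..........
........::::::::+++++++++++++++:..........
.........:::::::::++++++++++++:...........
..........::::::::+#####+++++:............
..........:::::::+#######+++:.............
............::::+#########+:..............
.............:::+#########+...............
...............:+#########+...............
```

Run:
```python
from h import *
s=status.read_state(); print(s['eef_pos'],onz('wrist',(281.8,204.1),120,s).round(1),onz('wrist',(283.1,211),s['eef_pos'][2]-92.5,s).round(1))
```

```text
[ 542.9079313  -326.45767083  233.64293099] [ 542.5 -327.4  120. ] [ 543.5 -326.8  141.1]
```

move_arm:
  plan:
    - [[-1, 0.1, -15], [0, 0, 0], 0]
    - [[0, 0, -15], [0, 0, 0], 0]
    - [[0, 0, -15], [0, 0, 0], 0]
    - [[0, 0, -10], [0, 0, 0], 0]
    - [[0, 0, 0], [0, 0, 0], 0]

```text
clock: 19.48
eef_pos: [541.0, -325.7, 176.3]
tool_rot: [-3.14, -0.001, 1.606]
force: [-0.4, 0.8, -2.0]
width: 16.6
gripper_force: 59.0
```

move_arm:
  plan:
    - [[0, 0, -10], [0, 0, 0], 0]
    - [[0, 0, -10], [0, 0, 0], 0]
    - [[0, 0, -10], [0, 0, 0], 0]
    - [[0, 0, -9], [0, 0, 0], 0]
    - [[0, 0, -5], [0, 0, 0], 0]
    - [[0, 0, 0], [0, 0, 0], 0]
    - [[0, 0, 0], [0, 0, 0], 0]

```text
clock: 20.35
eef_pos: [541.7, -326.3, 133.8]
tool_rot: [3.141, 0.0, 1.606]
force: [0.5, 0.0, -2.6]
width: 16.6
gripper_force: 59.0
```

move_arm:
  plan:
    - [[0, 0, -3], [0, 0, 0], 0]
    - [[0, 0, -2], [0, 0, 0], 0]
    - [[0, 0, 0], [0, 0, 0], 0]
    - [[0, 0, 0], [0, 0, 0], 0]

```text
clock: 20.85
eef_pos: [541.6, -326.0, 128.5]
tool_rot: [3.141, -0.0, 1.606]
force: [-0.2, 0.6, -1.7]
width: 16.4
gripper_force: 59.3
```

move_arm:
  plan:
    - [[0, 0, -1], [0, 0, 0], 0]
    - [[0, 0, 0], [0, 0, 0], 0]

```text
clock: 21.1
eef_pos: [541.5, -326.1, 128.4]
tool_rot: [3.141, -0.0, 1.606]
force: [-1.9, 0.7, 4.5]
width: 16.3
gripper_force: 59.6
```

move_arm:
  plan:
    - [[0, 0, 0.5], [0, 0, 0], 0.2]
    - [[0, 0, 0], [0, 0, 0], 0.3]
    - [[0, 0, 0], [0, 0, 0], 0.6]
    - [[0, 0, 0], [0, 0, 0], 0.7]
    - [[0, 0, 0], [0, 0, 0], 0.7]
    - [[0, 0, 0], [0, 0, 0], 0.7]

```text
clock: 21.85
eef_pos: [541.5, -326.1, 128.0]
tool_rot: [-3.142, -0.0, 1.606]
force: [-0.2, 0.2, -0.4]
width: 59.9
gripper_force: 0.0
```

move_arm:
  plan:
    - [[0, 0, 15], [0, 0, 0], 0.7]
    - [[0, 0, 30], [0, 0, 0], 0.7]
    - [[0, 0, 45], [0, 0, 0], 0.7]
    - [[0, 0, 50], [0, 0, 0], 0.7]
    - [[0, 0, 45], [0, 0, 0], 0.7]
    - [[0, 0, 0], [0, 0, 0], 0.7]
    - [[0, 0, 0], [0, 0, 0], 0.7]

```text
clock: 22.72
eef_pos: [541.3, -325.8, 313.4]
tool_rot: [3.141, -0.0, 1.606]
force: [0.4, 0.1, -0.3]
width: 59.8
gripper_force: 0.0
```

Run:
```python
from h import *
s,im=grab('wrist','w12'); s2,b=grab('side','s12'); s3,c=grab('scene','c12'); print(s['clock'],s['eef_pos'],s['width'],s['force'])
mn,mx=im.min(2).astype(int),im.max(2).astype(int)
cap=((mn>150)&(mx-mn<30)).astype(np.uint8); x,y=map(int,proj('wrist',(542,-325.5,176),s)); w=cap[y-20:y+20,x-20:x+20]; ys,xs=np.nonzero(w)
u=(xs.mean()+x-20,ys.mean()+y-20); print(len(xs),u,onz('wrist',u,176,s))
cv2.imwrite('pics/m12.png',np.hstack([cv2.resize(im,(400,300)),cv2.resize(c[150:270,100:260],(400,300))]))
```

```text
22.725 [ 541.26178049 -325.7860353   313.35778284] 59.842657921273606 [ 0.3539069   0.12172689 -0.31909386]
277 (np.float64(283.64981949458485), np.float64(197.5812274368231)) [ 542.33117537 -327.29855984  176.        ]
```

View pics/m12.png

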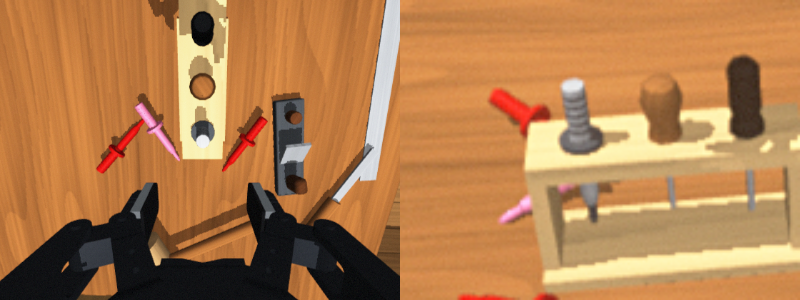

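The punch stands upright in its own hole with its disc on the rack, the awl and driver are where they were, and the gripper is clear.

```bash
python3 -c "
from cell import ctrl; print(ctrl.finish_job())"
```

```text
the job is handed in; nothing more can be done
None
```

The job is handed in at about 23 s of the 61 s: the punch was pressed to its solid stop on the wide plug, then the narrow one, and is back upright in its own rack hole; I judged the snaps from the force (over 25 N, against a trip force of about 12.5 N) because the force drop at the trip never showed in the readings.

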